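# Reset the emergency stop with its key

### The job

The saw's emergency stop has been hit: its red button is latched down. Take the blue key from the wooden block, push it fully home in the lock of the yellow-lidded stop station, turn it clockwise to its stop, feeling for the stop without forcing it, so that the red button springs up, turn it back home and draw it out. Stand the key back in the slot of its block, fully down, and leave the other things on the bench where they are.

Things in the scene. Friction and masses are not known exactly. Their poses are not given: they have to be found in the camera images.
- key_bow (a point): Centre of the bow (flat blue grip) of the loose key, which stands upright, z up, about 71 mm tall, 45 to 70 g. Bow: 40 mm wide along x, 9.5 mm thick along y (pinch it across y), 36 mm high, 18 mm above and below this point. A 10 mm neck below it, then a steel collar (disc 19 mm across, 4 mm thick) whose underside is 31 mm below this point.
- key_tip (a point): Centre of the key's lower end, 53 mm straight below key_bow and 22 mm below the collar's underside; axes as key_bow. Below the collar a round 7 mm shank ends in a flat double bit, 24 mm along x, 7 mm along y, 8 mm high, whose lower face this is. The key is symmetric by half a turn.
- key: The whole key; origin and axes as key_tip. A light key for finger force: it is being forced when turned with more than about 0.25 N m, or pressed, pulled or levered in the lock with more than about 20 N (the sum of all its contact forces with the station must stay below 40 N).
- keyhole (a point): Nominal centre of the lock's slot at the level of the lock face, 81 mm above the worktop; z up. Slot 25.8 mm along x, 8.8 mm along y, with a 3 mm 45 degree lead-in all round (mouth 31.8 x 14.8 mm). The lock was clamped by hand in an oversize cut-out: the true slot centre lies up to 2 mm off this point along x and up to 2 mm along y, unknown beforehand; slot parallel to x.
- station: Emergency-stop station with all on it: grey box with yellow lid (96 x 186 mm, lid top at 75 mm) on a 130 x 230 x 15 mm plywood board, fixed. Origin at the centre of the board's underside, x across, y along the box, z up. Lock (34 mm steel square in an aluminium ring 41 mm across) at y = +45 mm, red mushroom button at y = -50 mm (top 96 mm up, 105 mm when sprung up).
- lock_floor (a point): Where key_tip nominally is when the key is home: 22 mm below keyhole, same axes. The key goes in straight down, bit along x, until its collar sits on the lock face. The cover over the bit is 12 mm thick; once turned, the bit is caught under it (2 mm of play up), so the key goes in and comes out only at home, within about 0.08 rad.
- plug (a joint): Turning plug under the lock face, driven by the key: 0 = home, grows as the key turns clockwise seen from above (rad). A spring turns it home (0.02 to 0.07 N m); over the last 0.35 rad a latch adds up to 0.08 N m and lets go only within the last 0.06 rad before a hard stop. The stop lies between 0.68 and 1.42 rad, different every time: feel for it. The bit has about 0.08 rad of play.
- red_button (a joint): Red mushroom button, 40 mm across, on the station: 0 = latched down (as it starts), 0.009 m = sprung fully up. It springs up by itself when the key reaches its stop, and stays up.
- block_slot (a point): Centre of the slot at the level of the top face of the brown wooden key block (76 x 60 mm, 36 mm high, fixed to the worktop); z up. The slot is 26.4 mm along x, 9.4 mm along y and goes right through; the key stands in it, bit along x, collar on the top face (key_tip 22 mm below this point).
- block_plane: black steel block plane, 48 x 161 x 51 mm, standing behind the key block; bystander
- screwdriver_1: orange-handled screwdriver, 202 mm long, lying behind the station; bystander
- offcut_4: wood offcut, 32 x 80 x 18 mm, lying near the front edge of the worktop; bystander
There are look-alikes about, which are no part of the job. Of the things that look like the key, the largest one is meant.

How it is judged (in metres and radians):
On the way, in this order (a step that is already met when the one before it is completed fails the run):
1. the key is fully home in the lock (tip at least 19.5 mm below the lock face, i.e. collar within 2.5 mm of it), upright, the plug not yet turned (z of key_tip in the frame of keyhole below -0.0195 m and horizontal distance between key_tip and keyhole below 0.006 m and angle between key_bow's own z axis and vertical below 0.15 rad and value of joint plug below 0.25 rad), for 0.2 s.
2. the key, still home in the lock, has been turned clockwise to its stop and the red button has sprung up (z of key_tip in the frame of keyhole below -0.0195 m and horizontal distance between key_tip and keyhole below 0.006 m and angle between key_bow's own z axis and vertical below 0.15 rad and value of joint plug above 0.6 rad and value of joint red_button above 0.007 m), for 0.1 s.
3. the plug has been turned back home (within 0.12 rad) with the key still in it (value of joint plug below 0.12 rad and z of key_tip in the frame of keyhole below -0.012 m and horizontal distance between key_tip and keyhole below 0.006 m), for 0.1 s.
At the end, for the whole second after the job is handed in: The key stands at rest and upright (within 0.15 rad) in the slot of its block, its tip within 6 mm of the slot's centre and at least 19.5 mm below the block's top; the red button is up by more than 7 mm and the lock's plug is home (within 0.12 rad) (horizontal distance between key_tip and block_slot below 0.006 m and z of key_tip in the frame of block_slot below -0.0195 m and angle between key_bow's own z axis and vertical below 0.15 rad and linear speed of key below 0.02 m/s and value of joint red_button above 0.007 m and value of joint plug below 0.12 rad); the robot touches nothing.
It fails at once if the key is forced: contact force between key and station above 40 N (contact force between key and station above 40 N).
It fails at once if another thing on the bench (block plane, orange screwdriver or front offcut) is moved by more than 20 mm (distance of any of block_plane, screwdriver_1, offcut_4 from where it was at the start of the episode above 0.02 m).
It also fails if it takes over 72 s, if anything falls off the work surface, if the arm or the gripper's body presses on something with over 40 N, if the wrist force passes 120 N, or if a joint passes its speed limit or range.

### The arm

A 6-joint arm with a two-finger parallel gripper is mounted at the origin on a cart in front of the work surface, level with it; the furniture and walls round the work are solid. World frame = base frame: x ahead of the robot, y to its left, z up, the work surface at z = 0. Lengths are in mm, angles in rad, forces in N, time in s.
With the tool pointing down it reaches from about 350 to 775 mm from the base axis. Payload 7.3 kg.
Tool frame: the origin (TCP) lies at the very end of the fingers, on their centre line; the grasp point (between the pads) lies 19 mm behind it; z points along the fingers, y is the line along which they close (so a half turn about z gives the same grasp; the last joint's range is limited). The gripper opens to 92 mm and grips with 3 to 60 N. Pads are 19 mm wide; open, the fingers measure 130 mm over their backs; the gripper's body (75 mm by 190 mm) begins 47 mm behind the grasp point.
Start: joints at [-1.376, 0.342, 1.524, -0, 1.275, -0.146], TCP at [175.499, -494.818, 226.741] pointing down, gripper open.
Joint ranges: [-2.53, 2.53], [-0.77, 2.02], [0.04, 2.7], [-1, 4.14], [0.28, 2.66], [-3.11, 3.11]. Speed limits (rad/s): [2.57, 2.57, 3.14, 3.14, 3.14, 3.14].

### API

Orientations are given as [roll, pitch, yaw] about the fixed x, y, z axes, in that order (R = Rz(yaw) Ry(pitch) Rx(roll)).
In Python, from plant import * gives the robot as it stands.
- The arm moves only by the tool arm_command, never from a script. Its arguments are lists of equal length, an entry for each row: "gripper": the finger opening in mm, from 0 to 91.8; "dp": the shift along the tool's x, y, z in units of 25 mm (1.0 is 25 mm), a list of three; "twist": the turn about the tool's z in units of 5 degrees (1.0 is 5 degrees). A call has exactly 5 rows; each row shifts and turns the commanded pose from where the row before left it, along the tool's axes as they then stand; what a row does not reach is not made up. A row lasts 1/8 s, in which the tool goes at most 62.5 mm and 10.7 degrees, less where a joint would pass 70% of its speed; a pose out of reach is approached as far as the arm can. A call is refused whole if a number of a shift passes 1 or a number of a turn 1, either way. A call with a gripper value outside its range is refused whole. The fingers move at their own pace and stop on an object; the grip force is fixed at half the most. Time passes only in rows, so rows that do not move let the fingers close, or fill a call up. It gives the time, the measured TCP pose, the force, the opening and the grip force at its end, in the units of the state.
- get_obs(): the state, without advancing time (a new reading comes with each control period).
- capture(name): name is "side" or "top"; returns the picture (384x512x3 uint8, red, green, blue); there is no depth.
- get_calibration(name): a dict with "mtx" (3x3 intrinsics, pixels), "dist_coeffs" ([k1, k2, p1, p2, k3] as OpenCV has them; the pictures are not rectified), "position" and "attitude" of the camera in the world. Camera axes: x right, y down, z forward; pixel columns grow to the right and rows downward; lengths in mm; the calibration is good to about 2 mm. A picture is of the moment at which its call begins. get_calibration takes no time and is no camera call.
- close_job(): hands the job in; it is judged then, once.
The state is a dict: "time": time; "joint_positions": joint angles; "dq": joint speeds; "tau": joint torques, N m; "tool_pos": TCP position; "tcp_rot": TCP orientation; "contact_force": force on the tool from outside, world axes, zero at the start; "moment": the same for the moment, N m; "grip_width": finger opening in mm; "finger_force": force on a finger pad.
Only numpy, scipy, OpenCV 4.12 (cv2) and the standard library are available. Lean on these libraries where they do the work, as an engineer would, in place of code of your own. Each camera call takes 0.05 s, during which the arm holds its last target. There are 200 camera calls.

## Working session

There is one attempt and no reset: what is moved stays moved. The work goes in short steps, Python scripts to look and compute and a tool call to move; the robot and the scene stay as the last step left them, time stands still between calls to the robot, and variables do not carry over. Pictures are saved under pics/ and viewed, at most 10 in all, crops included, and the job is handed in when it is done.

Besides the shell and the picture viewer there is one more tool, called by a JSON object that holds its "op" and its "data", one argument or row to a line. arm_command: Moves the arm, as the interface text tells. Its arguments: {"type":"object","properties":{"gripper":{"type":"array"},"dp":{"type":"array"},"twist":{"type":"array"}},"required":["gripper","dp","twist"]}

```bash
mkdir -p pics; ls
python3 - <<'E'
from plant import *
import cv2
for n in("side","top"):
    im=capture(n); cv2.imwrite(f"pics/{n}0.png",im[:,:,::-1])
    c=get_calibration(n); print(n,{k:(v.tolist() if hasattr(v,'tolist') else v) for k,v in c.items()})
print(get_obs())
E
```

```text
pics
side {'mtx': [[456.5180886562154, 0.0, 260.12337684982833], [0.0, 456.5180886562154, 190.40204528962298], [0.0, 0.0, 1.0]], 'dist_coeffs': [-0.04791302568163873, 0.0, 0.0, 0.0, 0.0], 'position': [293.2504613320389, 797.4175144018045, 604.5235553881363], 'attitude': [-2.222585214313429, 0.01796757718163211, -2.7041648002997274]}
top {'mtx': [[373.8744419585323, 0.0, 256.4856655261216], [0.0, 373.8744419585323, 188.57329427418597], [0.0, 0.0, 1.0]], 'dist_coeffs': [-0.11644896086900833, 0.0, 0.0, 0.0, 0.0], 'position': [472.0720496905795, 188.4855041058266, 920.9366016966095], 'attitude': [-3.0427867812098444, -0.01886586448352645, -1.5629090171544537]}
{'time': 0.1, 'joint_positions': array([-1.37604001e+00,  3.42649867e-01,  1.52493674e+00,  1.36760340e-05,
        1.27544039e+00, -1.45975981e-01]), 'dq': array([ 3.71702561e-05, -1.31957912e-03, -1.72850669e-03,  1.21437393e-03,
       -1.37239443e-03, -5.29751215e-04]), 'tau': array([ 2.15919092e-03, -4.32000160e+01, -2.44696516e+01,  7.18163350e-02,
        5.25930163e-02, -4.50917128e-05]), 'tool_pos': array([ 175.40508998, -494.42528303,  226.11080957]), 'tcp_rot': array([-3.14017547e+00, -2.21575855e-04,  3.40728148e-01]), 'contact_force': array([ 0.41008344, -0.501364  , -0.21478274]), 'moment': array([-0.00273487, -0.01837814,  0.06545958]), 'finger_force': 0.0, 'grip_width': 91.87116000974558}
```

View pics/side0.png

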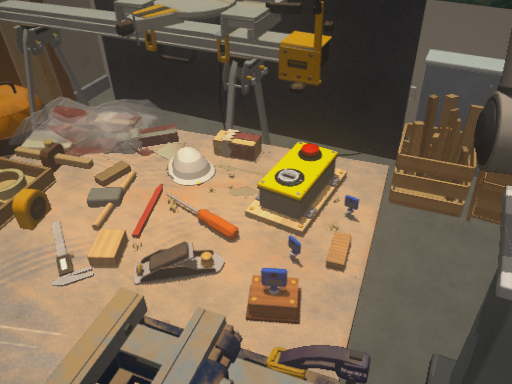

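View pics/top0.png

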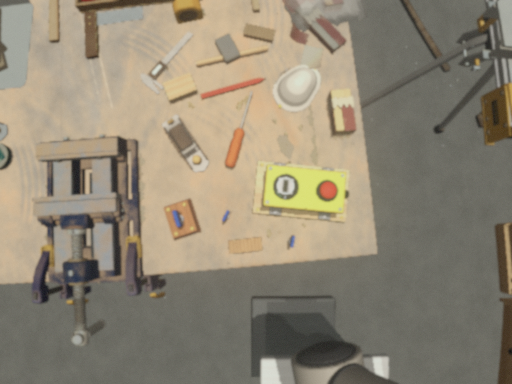

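The side view shows the key in its block at (275,280), the lock at (290,177), the button at (311,150), and decoy keys at (294,245) and (351,203). In the top view the block is at (182,218), the lock at (286,186) and the button at (327,190).

```bash
cat > h.py <<'E'
import numpy as np, cv2
from plant import *
from scipy.spatial.transform import Rotation as R
def cam(n):
    c=get_calibration(n); return np.array(c['mtx']),np.array(c['dist_coeffs']),np.array(c['position'],float),R.from_euler('xyz',c['attitude']).as_matrix()
def ray(n,uv):
    K,d,p,A=cam(n); q=cv2.undistortPoints(np.array(uv,float).reshape(-1,1,2),K,d)[:,0]
    return p,np.c_[q,np.ones(len(q))]@A.T
def onz(n,uv,z):
    p,v=ray(n,uv); return p+v*((z-p[2])/v[:,2])[:,None]
def tri(u1,u2):
    p,v=ray('side',[u1]);q,w=ray('top',[u2]);v=v[0];w=w[0]
    s,t=np.linalg.lstsq(np.c_[v,-w],q-p,rcond=None)[0]
    return (p+s*v+q+t*w)/2,np.linalg.norm(p+s*v-q-t*w)
def proj(n,P):
    K,d,p,A=cam(n); return cv2.projectPoints(np.array(P,float).reshape(-1,1,3),cv2.Rodrigues(A.T)[0],-A.T@p,K,d)[0][:,0]
def mask(im,lo,hi,roi=None,k=0):
    m=cv2.inRange(cv2.cvtColor(im,cv2.COLOR_RGB2HSV),np.array(lo),np.array(hi))
    if roi: z=np.zeros_like(m); a,b,c,d=roi; z[b:d,a:c]=m[b:d,a:c]; m=z
    return m
def blobs(m,amin=10):
    c,_=cv2.findContours(m,cv2.RETR_EXTERNAL,cv2.CHAIN_APPROX_NONE)
    return sorted([x for x in c if cv2.contourArea(x)>=amin],key=cv2.contourArea)[::-1]
def cen(m):
    y,x=np.nonzero(m); return np.array([x.mean(),y.mean()])
E
cat > m.py <<'E'
from h import *
S=capture('side');T=capture('top')
BL=([105,90,50],[130,255,255])
ks=mask(S,*BL,roi=(255,260,300,300));kt=mask(T,*BL,roi=(160,200,200,235))
print('key',(ks>0).sum(),(kt>0).sum(),cen(ks),cen(kt),tri(cen(ks),cen(kt)))
b=cv2.minAreaRect(blobs(kt,3)[0]);print('key top rect',b)
print(onz('top',cv2.boxPoints(b),85))
yl=mask(T,[25,120,100],[40,255,255],roi=(250,150,360,225))
b=cv2.minAreaRect(blobs(yl)[0]);P=onz('top',cv2.boxPoints(b),75);print('lid',P,P.mean(0));E=np.diff(P,axis=0);print(np.linalg.norm(E,axis=1),np.degrees(np.arctan2(E[:,1],E[:,0])))
rd=mask(T,[0,150,80],[8,255,255],roi=(310,170,345,205));print('btn',onz('top',[cen(rd)],92))
lid=cv2.drawContours(np.zeros_like(yl),blobs(yl)[:1],-1,255,-1)
rr=(lid>0)&(yl==0);rr[:,305:]=0;print('lock',rr.sum(),cen(rr),onz('top',[cen(rr)],79))
w=cv2.cvtColor(T,cv2.COLOR_RGB2HSV);print(w[222,170],w[210,188],w[240,210])
a=cv2.resize(T[165:255,150:250],None,fx=6,fy=6,interpolation=cv2.INTER_CUBIC)
cv2.imwrite('pics/a.png',a[:,:,::-1])
cv2.imwrite('pics/b.png',cv2.resize(T[160:225,245:355],None,fx=7,fy=7,interpolation=cv2.INTER_CUBIC)[:,:,::-1])
E
python3 m.py
```

```text
key 108 41 [273.44444444 270.4537037 ] [176.46341463 218.51219512] (array([487.35325264, 353.26216255,  78.79148281]), np.float64(2.40189428556417))
key top rect ((176.35000610351562, 218.55001831054688), (13.914021492004395, 2.846050262451172), 71.56504821777344)
[[499.66488122 360.2490268   85.        ]
 [501.74987981 354.21462009  85.        ]
 [472.42666898 343.58990532  85.        ]
 [470.34712147 349.60472305  85.        ]]
lid [[517.75145875 158.9092205   75.        ]
 [608.79256646 150.37762254  75.        ]
 [592.35857761 -36.1880704   75.        ]
 [500.71506108 -25.52386109  75.        ]] [554.90441597  61.89372789  75.        ]
[ 91.43998828 187.28810366  92.26190699] [ -5.35363786 -95.03401286 173.36255889]
btn [[553.19205664  13.31643966  92.        ]]
lock 0 [nan nan] [[nan nan nan]]
[ 14 123 188] [ 14 120 194] [ 18  62 201]h.py:25: RuntimeWarning: Mean of empty slice.
  y,x=np.nonzero(m); return np.array([x.mean(),y.mean()])
  ret = ret.dtype.type(ret / rcount)
```

Run:
```python
import cv2,numpy as np
a=cv2.imread('pics/a.png');b=cv2.imread('pics/b.png')
o=np.zeros((600,800,3),np.uint8)
a=cv2.resize(a,(390,351));b=cv2.resize(b,(405,239)) if 0 else cv2.resize(b,(400,236))
S=cv2.imread('pics/side0.png')
c=cv2.resize(S[255:330,240:310],(210,225));d=cv2.resize(S[150:220,255:340],(280,230))
o[:351,:390]=a;o[:236,395:795]=b;o[360:585,:210]=c;o[360:590,395:675]=d
cv2.imwrite('pics/c.png',o)
```

```text
(no output)
```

View pics/c.png

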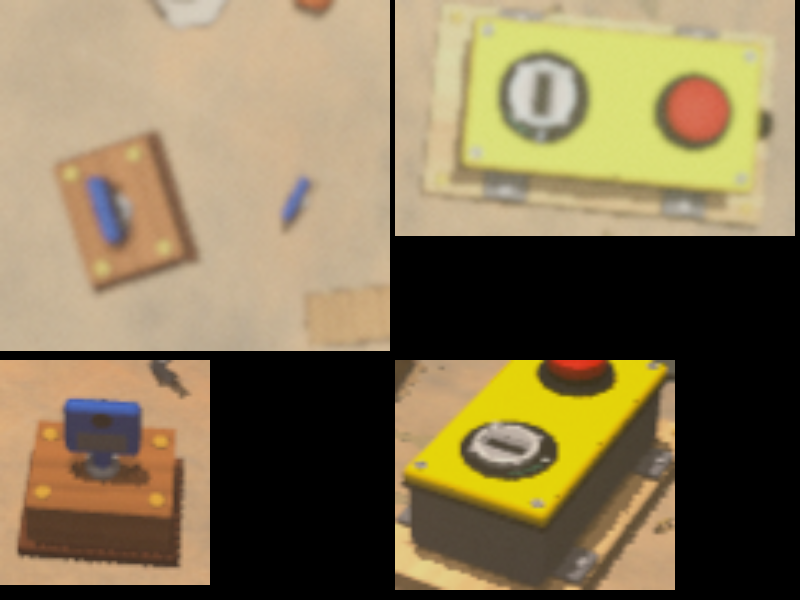

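```bash
cat > m2.py <<'E'
from h import *
S=capture('side');T=capture('top')
def disc(n,im,roi):
    y=mask(im,[22,110,60],[40,255,255],roi=roi)
    c=blobs(y)[0]; f=cv2.drawContours(np.zeros_like(y),[c],-1,255,-1)
    h=cv2.morphologyEx(((f>0)&(y==0)).astype(np.uint8)*255,cv2.MORPH_OPEN,np.ones((3,3)))
    out=[]
    for b in blobs(h,60): out.append(cv2.fitEllipse(b))
    return c,out
ct,et=disc('top',T,(250,150,360,225));cs,es=disc('side',S,(240,130,345,215))
for n,e in(('top',et),('side',es)):
    for x in e: print(n,np.round(x[0],1),np.round(x[1],1),onz(n,[x[0]],78).round(1))
# slot: dark pixels inside light lock
for n,im,r in(('top',T,(278,177,294,195)),('side',S,(279,168,302,186))):
    g=255-cv2.cvtColor(im,cv2.COLOR_RGB2GRAY).astype(float);a,b,c,d=r
    s=np.clip(g[b:d,a:c]-(130),0,None); print(n); print(g[b:d,a:c].astype(int)//10)
lid=cv2.approxPolyDP(cv2.convexHull(ct),4,True)[:,0]; P=onz('top',lid,75);print('lid',P.round(1))
# brown block top view
for n,im,r in(('top',T,(160,192,205,242)),('side',S,(240,270,305,325))):
    m=mask(im,[6,105,120 if n=='top' else 100],[20,255,255],roi=r);c=blobs(m)[0];b=cv2.minAreaRect(c);q=onz(n,cv2.boxPoints(b),36)
    E=np.diff(q,axis=0);print(n,b,q.round(1)[:,:2],q.mean(0),np.linalg.norm(E,axis=1),np.degrees(np.arctan2(E[:,1],E[:,0])))
ks=mask(S,[105,90,30],[130,255,255],roi=(255,260,300,292));c=blobs(ks,3)[0];print(c.reshape(-1,2)[::3].tolist(),cv2.boundingRect(c),cv2.boxPoints(cv2.minAreaRect(c)))
E
python3 m2.py
```

```text
top [285.3 186.4] [24.3 24.8] [[561.3 107.9  78. ]]
top [326.6 190.5] [18.9 19.4] [[553.   13.2  78. ]]
side [289.1 176.8] [15.7 28. ] [[560.5 113.   78. ]]
top
[[11  9  9  9  8  8  7  6  6  7  9 10 12 13 13 11]
 [10  7  5  5  5  5  5  5  5  5  6  6  8  9 10 12]
 [ 9  5  4  4  4  6  7  7  7  7  6  5  5  6  7  9]
 [ 7  5  4  4  5  7 10 11 11  9  7  5  5  5  5  8]
 [ 6  4  4  4  5  8 11 13 13 11  8  5  4  4  5  8]
 [ 4  3  4  4  5  8 12 14 14 11  8  5  4  4  5  7]
 [ 4  4  4  4  6  9 12 14 14 11  8  5  4  4  4  6]
 [ 4  3  4  4  6  9 13 14 14 11  7  5  4  4  4  5]
 [ 4  3  4  4  6  9 13 14 13 11  7  5  4  4  4  5]
 [ 4  4  4  5  7 10 13 14 13 10  7  4  4  4  4  5]
 [ 4  4  4  5  8 11 14 14 13 10  7  5  4  4  4  5]
 [ 4  4  4  5  8 12 14 14 13 10  7  5  4  3  4  6]
 [ 4  4  4  5  7 11 14 14 12  9  6  4  4  4  4  7]
 [ 5  4  4  5  7 11 13 13 12  9  6  4  4  4  5  9]
 [ 6  4  4  5  7  9 11 11 10  8  6  4  4  4  7 11]
 [ 8  6  6  5  6  7  7  7  7  6  5  4  4  5  8 12]
 [11 10  9  7  6  6  6  6  6  6  6  6  6  7 10 13]
 [12 13 12 11 10  9  8  8  8  8  9 10 10 11 12 14]]
side
[[ 6  6  6  6  
[... 1585 characters left out ...]
  36.        ] [64.66794836 78.7454374  64.18529492] [ -70.93940183 -160.3172403   109.0711752 ]
side ((272.171142578125, 297.04681396484375), (55.09862518310547, 43.4525146484375), 3.990912914276123) [[508.2 422.4]
 [543.  342.1]
 [456.8 312.7]
 [430.  394.8]] [484.48144628 368.00911672  36.        ] [87.56712948 91.11038273 86.39232012] [ -66.56869508 -161.20993742  108.06355365]
[[263, 268], [262, 271], [265, 272], [268, 272], [271, 272], [274, 272], [277, 272], [280, 272], [283, 273], [285, 272], [284, 269], [281, 269], [278, 269], [275, 269], [272, 269], [269, 268], [266, 268]] (262, 268, 24, 6) [[261.80536 271.92038]
 [262.1018  267.47348]
 [285.2655  269.01773]
 [284.96906 273.46463]]
```

Run:
```python
from h import *
print('slot',tri((289.0,175.8),(285.0,185.7)), onz('top',[(285.0,185.7)],80), onz('side',[(289.0,175.8)],80))
S=capture('side');T=capture('top')
ms=mask(S,[0,150,80],[6,255,255],roi=(295,135,330,165));mt=mask(T,[0,150,80],[8,255,255],roi=(310,170,345,205))
print('btn',tri(cen(ms),cen(mt)))
for z in(50,100,150): print(z,onz('side',[(232,318),(140,293)],z).round(),onz('top',[(140,140),(140,215),(108,196)],z).round())
cv2.imwrite('pics/v.png',cv2.resize(np.hstack([S[264:384,60:260],T[130:250,20:220]]),(800,240))[:,:,::-1])
```

```text
slot (array([562.89657787, 108.28147797,  76.62464357]), np.float64(0.45020514174973536)) [[562.74742287 108.67113592  80.        ]] [[560.95255162 112.63846509  80.        ]]
btn (array([553.64908703,  12.87335502,  89.11300345]), np.float64(0.19925120009030287))
50 [[517. 440.  50.]
 [670. 458.  50.]] [[673. 452.  50.]
 [494. 445.  50.]
 [537. 524.  50.]]
100 [[497. 473. 100.]
 [636. 489. 100.]] [[661. 437. 100.]
 [493. 430. 100.]
 [534. 504. 100.]]
150 [[477. 505. 150.]
 [602. 519. 150.]] [[650. 422. 150.]
 [491. 415. 150.]
 [530. 485. 150.]]
```

View pics/v.png

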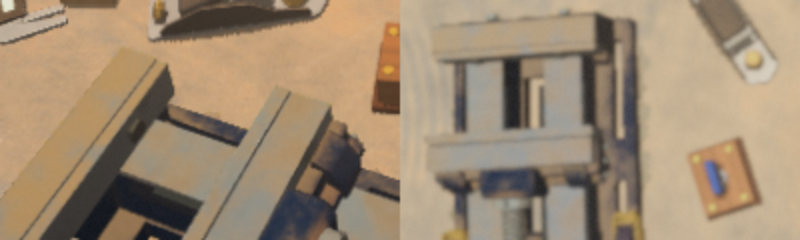

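{"op": "arm_command", "data": {
  "gripper": [90,90,90,90,90],
  "dp": [
    [1,-1,0],
    [1,-1,0],
    [1,-1,0],
    [1,-1,0],
    [1,-1,0]
  ],
  "twist": [-1,-1,0,0,0]
}}

```text
time: 1.02
tool_pos: [231.6, -326.5, 226.8]
tcp_rot: [3.141, -0.0, 0.515]
contact_force: [0.2, -1.4, -0.1]
grip_width: 90.0
finger_force: 0.0
```

The top crop shows the vise jaw's near corner at about (121,205) and the side crop at (225,316). That puts it at y≈475, z≈100, clear of the gripper body. The slot triangulates to (562.8, 108.5).

Run:
```python
from h import *
o=get_obs();p=np.array(o['tool_pos']);yaw=o['tcp_rot'][2];g=np.array([487,351])
for k in range(7):
    row=[]
    for i in range(5):
        j=5*k+i
        w=np.array([13,22]) if j<15 else (g-p[:2])/(34-j) if j<34 else g-p[:2]
        v=R.from_euler('xyz',[np.pi,0,yaw]).inv().apply([*w,0])/25
        v=np.round(v,2); row.append(v.tolist()); p=p+R.from_euler('xyz',[np.pi,0,yaw]).apply(v*25)
        if j<34: yaw+=np.radians(5)
    print(row,p.round(),round(yaw,3))
```

```text
[[0.89, -0.51, -0.0], [0.93, -0.43, -0.0], [0.96, -0.35, -0.0], [0.99, -0.26, -0.0], [1.01, -0.18, -0.0]] [ 297. -216.  227.] 0.952
[[1.02, -0.09, -0.0], [1.02, 0.0, 0.0], [1.02, 0.09, 0.0], [1.01, 0.18, 0.0], [0.99, 0.27, 0.0]] [ 362. -106.  227.] 1.388
[[0.96, 0.35, 0.0], [0.93, 0.43, 0.0], [0.88, 0.51, 0.0], [0.84, 0.59, 0.0], [0.78, 0.66, 0.0]] [427.   4. 227.] 1.824
[[0.68, 0.31, 0.0], [0.65, 0.36, 0.0], [0.61, 0.42, 0.0], [0.57, 0.47, 0.0], [0.53, 0.52, 0.0]] [443.  95. 227.] 2.26
[[0.48, 0.56, 0.0], [0.43, 0.6, 0.0], [0.38, 0.64, 0.0], [0.32, 0.67, 0.0], [0.26, 0.69, 0.0]] [459. 187. 227.] 2.697
[[0.2, 0.71, 0.0], [0.14, 0.73, 0.0], [0.07, 0.74, 0.0], [0.01, 0.74, 0.0], [-0.06, 0.74, 0.0]] [474. 278. 227.] 3.133
[[-0.12, 0.73, 0.0], [-0.18, 0.72, 0.0], [-0.25, 0.7, 0.0], [-0.3, 0.68, 0.0], [-0.0, -0.0, -0.0]] [487. 351. 227.] 3.482
```

{"op": "arm_command", "data": {
  "gripper": [90,90,90,90,90],
  "dp": [
    [0.9,-0.5,0],
    [0.93,-0.43,0],
    [0.96,-0.35,0],
    [0.99,-0.26,0],
    [1,-0.18,0]
  ],
  "twist": [-1,-1,-1,-1,-1]
}}

```text
time: 1.65
tool_pos: [297.1, -216.9, 226.9]
tcp_rot: [3.141, 0.0, 0.954]
contact_force: [0.1, 0.3, -0.8]
grip_width: 89.9
finger_force: 0.0
```

{"op": "arm_command", "data": {
  "gripper": [90,90,90,90,90],
  "dp": [
    [1,-0.09,0],
    [1,0,0],
    [1,0.09,0],
    [1,0.18,0],
    [0.99,0.27,0]
  ],
  "twist": [-1,-1,-1,-1,-1]
}}

```text
time: 2.28
tool_pos: [361.3, -108.1, 226.8]
tcp_rot: [3.141, 0.0, 1.391]
contact_force: [-0.2, 0.4, -0.1]
grip_width: 89.9
finger_force: 0.0
```

{"op": "arm_command", "data": {
  "gripper": [90,90,90,90,90],
  "dp": [
    [0.96,0.35,0],
    [0.93,0.43,0],
    [0.88,0.51,0],
    [0.84,0.59,0],
    [0.78,0.66,0]
  ],
  "twist": [-1,-1,-1,-1,-1]
}}

```text
time: 2.9
tool_pos: [426.2, 2.0, 226.8]
tcp_rot: [3.141, 0.0, 1.827]
contact_force: [-0.2, 0.0, -0.4]
grip_width: 90.5
finger_force: 0.0
```

{"op": "arm_command", "data": {
  "gripper": [80,80,80,80,80],
  "dp": [
    [0.68,0.31,0],
    [0.65,0.36,0],
    [0.61,0.42,0],
    [0.57,0.47,0],
    [0.53,0.52,0]
  ],
  "twist": [-1,-1,-1,-1,-1]
}}

```text
time: 3.52
tool_pos: [441.8, 93.2, 226.8]
tcp_rot: [3.141, 0.0, 2.264]
contact_force: [-0.2, -0.3, -0.9]
grip_width: 80.2
finger_force: 0.0
```

{"op": "arm_command", "data": {
  "gripper": [60,60,60,60,60],
  "dp": [
    [0.48,0.56,0],
    [0.43,0.6,0],
    [0.38,0.64,0],
    [0.32,0.67,0],
    [0.26,0.69,0]
  ],
  "twist": [-1,-1,-1,-1,-1]
}}

```text
time: 4.15
tool_pos: [457.6, 184.4, 226.7]
tcp_rot: [-3.142, 0.0, 2.7]
contact_force: [0.1, 0.1, -0.1]
grip_width: 59.6
finger_force: 0.0
```

{"op": "arm_command", "data": {
  "gripper": [50,50,50,50,50],
  "dp": [
    [0.2,0.71,0.4],
    [0.14,0.73,0.4],
    [0.07,0.74,0.4],
    [0,0.74,0.4],
    [-0.06,0.74,0.4]
  ],
  "twist": [-1,-1,-1,-1,-1]
}}

```text
time: 4.78
tool_pos: [473.8, 275.6, 176.3]
tcp_rot: [-3.141, 0.0, 3.136]
contact_force: [0.2, -0.4, 0.2]
grip_width: 49.9
finger_force: 0.0
```

{"op": "arm_command", "data": {
  "gripper": [40,40,40,40,40],
  "dp": [
    [-0.12,0.73,0.4],
    [-0.18,0.72,0.4],
    [-0.25,0.7,0.4],
    [-0.3,0.68,0.4],
    [0,0,0]
  ],
  "twist": [-1,-1,-1,-1,0]
}}

```text
time: 5.4
tool_pos: [485.6, 348.7, 135.7]
tcp_rot: [-3.141, -0.002, -2.8]
contact_force: [-0.5, -0.1, -0.6]
grip_width: 40.2
finger_force: 0.0
```

Run:
```python
from h import *
S=capture('side');T=capture('top');o=get_obs();print(o['time'],o['tool_pos'],o['tcp_rot'],o['joint_positions'],o['contact_force'],o['moment'])
cv2.imwrite('pics/d.png',np.vstack([cv2.resize(S[180:330,180:380],(600,450),interpolation=2)[:300],cv2.resize(T[160:260,100:300],(600,300),interpolation=2)])[:,:,::-1])
print(proj('side',[o['tool_pos']]),proj('top',[o['tool_pos']]))
```

```text
5.5 [485.99285531 347.77918728 136.73820585] [-3.14118347e+00 -4.14183157e-04 -2.80228903e+00] [ 4.93112744e-01  5.53519805e-01  1.44170885e+00 -3.74010476e-04
  1.14683600e+00 -1.41683335e+00] [ 0.28538106 -0.87718976  0.71054028] [ 0.11647701 -0.12106557  0.02474229]
[[276.59994513 241.29999573]] [[173.52180342 218.1182069 ]]
```

View pics/d.png

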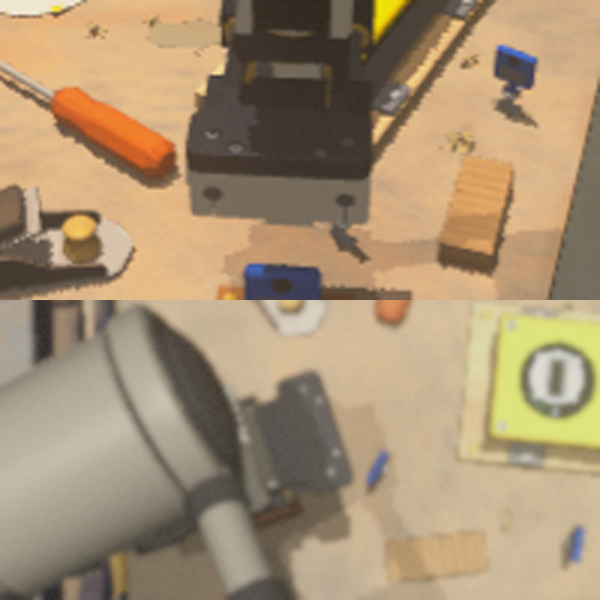

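The side crop shows the gripper body above the key, with the key bow at full-image pixel (275,275) still free. In the top crop the arm hides the block. Descending.

{"op": "arm_command", "data": {
  "gripper": [40,40,40,40,40],
  "dp": [
    [-0.04,0.06,0.8],
    [-0.04,0.06,0.8],
    [0,0,0.8],
    [0,0,0.6],
    [0,0,0.5]
  ],
  "twist": [0,0,0,0,0]
}}

```text
time: 6.12
tool_pos: [487.3, 351.3, 49.0]
tcp_rot: [-3.142, 0.001, -2.802]
contact_force: [-0.4, 0.6, -0.6]
grip_width: 39.9
finger_force: 0.0
```

{"op": "arm_command", "data": {
  "gripper": [35,30,26,22,20],
  "dp": [
    [0,0,0],
    [0,0,0],
    [0,0,0],
    [0,0,0],
    [0,0,0]
  ],
  "twist": [0,0,0,0,0]
}}

```text
time: 6.75
tool_pos: [487.1, 351.7, 49.4]
tcp_rot: [-3.142, 0.0, -2.801]
contact_force: [-0.1, -0.3, 0.3]
grip_width: 20.5
finger_force: 0.0
```

Run:
```python
from h import *
S=capture('side');o=get_obs();print(o['time'],o['tool_pos'],o['tcp_rot'],o['contact_force'],o['moment'],o['grip_width'])
cv2.imwrite('pics/e.png',cv2.resize(S[220:340,210:350],(700,600),interpolation=2)[:,:,::-1])
y=o['tcp_rot'][2];t=np.array([np.sin(y),-np.cos(y),0]);P=o['tool_pos']
for s in(-1,1): print(proj('side',[P+s*t*10,P+s*t*10+[0,0,19]]))
```

```text
6.8 [487.0503502  351.69311677  49.33852547] [-3.14153248e+00  2.58206445e-04 -2.80075869e+00] [0.58368632 0.89795991 0.30383327] [ 0.12292022 -0.15877057  0.00527453] 19.953533432113122
[[275.21332899 277.91614445]
 [275.24358276 269.77448073]]
[[274.31191996 287.52576379]
 [274.32831626 279.3683795 ]]
```

View pics/e.png

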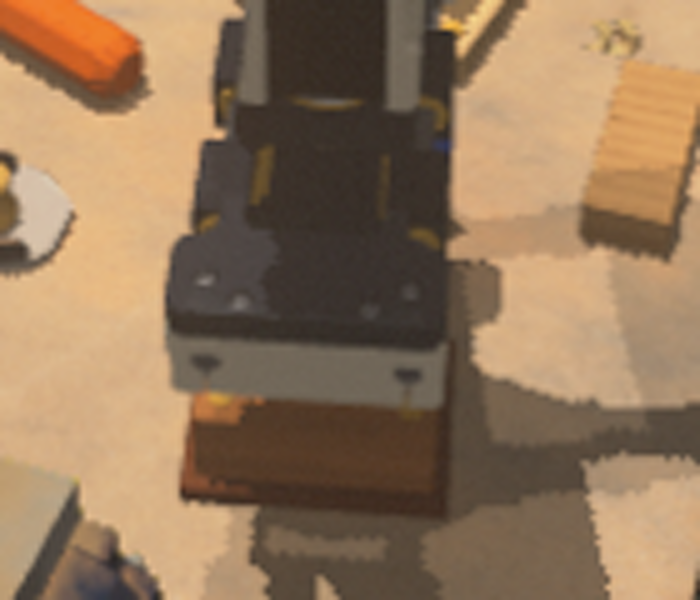

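The body hides the fingers, and the block's front top edge sits below it at crop row 400. I'll close step by step and watch the force.

{"op": "arm_command", "data": {
  "gripper": [17,15,14,13,12.5],
  "dp": [
    [0,0,0],
    [0,0,0],
    [0,0,0],
    [0,0,0],
    [0,0,0]
  ],
  "twist": [0,0,0,0,0]
}}

```text
time: 7.42
tool_pos: [487.0, 351.7, 49.2]
tcp_rot: [-3.142, -0.0, -2.801]
contact_force: [-0.6, 0.5, -0.4]
grip_width: 12.5
finger_force: 0.1
```

```bash
cat > o.py <<'E'
from h import *
o=get_obs();R_=R.from_euler('xyz',o['tcp_rot'])
print('t',o['time'],'p',o['tool_pos'].round(2),'rot',o['tcp_rot'].round(4),'\nFw',o['contact_force'].round(2),'Ftool',R_.inv().apply(o['contact_force']).round(2),'Mw',o['moment'].round(3),'w',round(o['grip_width'],2),'ff',o['finger_force'],'j6',o['joint_positions'][5])
E
python3 o.py
```

```text
t 7.425 p [486.99 351.67  49.16] rot [-3.1415 -0.     -2.8008] 
Fw [-0.62  0.47 -0.36] Ftool [0.43 0.65 0.36] Mw [ 0.169 -0.138  0.04 ] w 12.52 ff 0.14672772958874702 j6 -1.413607950572498
```

{"op": "arm_command", "data": {
  "gripper": [11,10,9,7,5],
  "dp": [
    [0,0,0],
    [0,0,0],
    [0,0,0],
    [0,0,0],
    [0,0,0]
  ],
  "twist": [0,0,0,0,0]
}}

```text
time: 8.05
tool_pos: [486.6, 352.8, 49.0]
tcp_rot: [3.14, 0.0, -2.801]
contact_force: [-1.1, 5.9, -0.9]
grip_width: 9.4
finger_force: 30.0
```

```bash
python3 o.py
```

```text
t 8.05 p [486.63 352.81  49.04] rot [ 3.1399e+00  4.0000e-04 -2.8009e+00] 
Fw [-1.12  5.91 -0.9 ] Ftool [-0.92  5.94  0.91] Mw [1.304 0.182 0.004] w 9.4 ff 29.998122956603765 j6 -1.4136426531370085
```

{"op": "arm_command", "data": {
  "gripper": [5,5,5,5,5],
  "dp": [
    [0,0.05,0],
    [0,0,0],
    [0,0,0],
    [0,0,0],
    [0,0,0]
  ],
  "twist": [0,0,0,0,0]
}}

```text
time: 8.68
tool_pos: [486.5, 352.9, 49.1]
tcp_rot: [3.141, -0.0, -2.801]
contact_force: [-1.2, 3.1, -2.8]
grip_width: 9.3
finger_force: 30.0
```

```bash
python3 o.py
```

```text
t 8.675 p [486.5  352.89  49.08] rot [ 3.1415e+00 -2.0000e-04 -2.8009e+00] 
Fw [-1.17  3.13 -2.82] Ftool [0.05 3.34 2.82] Mw [ 0.797  0.033 -0.048] w 9.34 ff 29.99848976265639 j6 -1.411583401141392
```

{"op": "arm_command", "data": {
  "gripper": [5,5,5,5,5],
  "dp": [
    [0,0.05,0],
    [0,0,0],
    [0,0,0],
    [0,0,0],
    [0,0,0]
  ],
  "twist": [0,0,0,0,0]
}}

```text
time: 9.3
tool_pos: [486.2, 353.9, 49.2]
tcp_rot: [-3.141, -0.0, -2.801]
contact_force: [0.1, -0.1, 0.3]
grip_width: 9.1
finger_force: 30.0
```

```bash
python3 o.py
```

```text
t 9.3 p [486.21 353.9   49.17] rot [-3.1414 -0.     -2.8009] 
Fw [ 0.13 -0.13  0.26] Ftool [-0.08 -0.17 -0.26] Mw [ 0.152 -0.154 -0.024] w 9.15 ff 29.999310728162527 j6 -1.4094575460632217
```

{"op": "arm_command", "data": {
  "gripper": [5,5,5,5,5],
  "dp": [
    [0,0,-0.3],
    [0,0,-0.5],
    [0,0,-0.7],
    [0,0,-1],
    [0,0,-0.8]
  ],
  "twist": [0,0,0,0,0]
}}

```text
time: 9.93
tool_pos: [486.6, 354.3, 134.1]
tcp_rot: [3.141, 0.002, -2.801]
contact_force: [-0.2, 0.2, -0.3]
grip_width: 9.4
finger_force: 30.0
```

```bash
python3 o.py
```

```text
t 9.925 p [486.61 354.27 134.15] rot [ 3.1413e+00  2.2000e-03 -2.8008e+00] 
Fw [-0.22  0.16 -0.32] Ftool [0.16 0.22 0.32] Mw [ 0.107 -0.095  0.003] w 9.42 ff 29.99932656995952 j6 -1.4094906023091576
```

```bash
cat > plan.py <<'E'
import sys
from h import *
# target x y yaw z, rows
def plan(gx,gy,gyaw,gz,n):
    o=get_obs();p=np.array(o['tool_pos']);yaw=o['tcp_rot'][2]
    dy=(gyaw-yaw+np.pi)%(2*np.pi)-np.pi; tw=round(-np.degrees(dy)/5/n,3); dp=[]
    for j in range(n):
        w=(np.array([gx,gy,gz])-p)/(n-j); Q=R.from_euler('xyz',[np.pi,0,yaw])
        v=np.round(Q.inv().apply(w)/25,2)+0; dp.append(v.tolist()); p=p+Q.apply(v*25); yaw-=np.radians(5*tw)
    for i in range(0,n,5): print(dp[i:i+5])
    print('twist each',tw,'end',p.round(1),yaw)
a=list(map(float,sys.argv[1:])); plan(*a[:4],int(a[4]))
E
python3 plan.py 563 110 3.051 132 15
```

```text
[[0.03, -0.68, 0.01], [0.01, -0.68, 0.01], [-0.01, -0.68, 0.01], [-0.03, -0.68, 0.0], [-0.05, -0.68, 0.01]]
[[-0.07, -0.68, 0.0], [-0.09, -0.68, 0.01], [-0.11, -0.67, 0.0], [-0.13, -0.67, 0.01], [-0.15, -0.67, 0.0]]
[[-0.17, -0.66, 0.01], [-0.19, -0.66, 0.0], [-0.21, -0.65, 0.01], [-0.23, -0.64, 0.0], [-0.26, -0.63, 0.01]]
twist each 0.33 end [563.1 110.1 131.9] -3.2327702454526226
```

{"op": "arm_command", "data": {
  "gripper": [5,5,5,5,5],
  "dp": [
    [0.03,-0.68,0],
    [0.01,-0.68,0],
    [-0.01,-0.68,0],
    [-0.03,-0.68,0],
    [-0.05,-0.68,0]
  ],
  "twist": [0.33,0.33,0.33,0.33,0.33]
}}

```text
time: 10.55
tool_pos: [511.4, 271.2, 131.3]
tcp_rot: [-3.141, -0.001, -2.947]
contact_force: [-0.0, 1.2, -1.4]
grip_width: 9.3
finger_force: 30.0
```

{"op": "arm_command", "data": {
  "gripper": [5,5,5,5,5],
  "dp": [
    [-0.07,-0.68,0],
    [-0.09,-0.68,0],
    [-0.11,-0.67,0],
    [-0.13,-0.67,0],
    [-0.15,-0.67,0]
  ],
  "twist": [0.33,0.33,0.33,0.33,0.33]
}}

```text
time: 11.18
tool_pos: [536.8, 190.0, 131.7]
tcp_rot: [-3.141, 0.0, -3.091]
contact_force: [-0.1, 0.0, -1.7]
grip_width: 9.7
finger_force: 30.0
```

{"op": "arm_command", "data": {
  "gripper": [5,5,5,5,5],
  "dp": [
    [-0.17,-0.66,0],
    [-0.19,-0.66,0],
    [-0.21,-0.65,0],
    [-0.23,-0.64,0],
    [-0.26,-0.63,0]
  ],
  "twist": [0.33,0.33,0.33,0.33,0.33]
}}

```text
time: 11.8
tool_pos: [562.9, 108.8, 131.7]
tcp_rot: [-3.142, 0.0, 3.049]
contact_force: [-0.1, 1.2, -0.4]
grip_width: 9.4
finger_force: 30.0
```

{"op": "arm_command", "data": {
  "gripper": [5,5,5,5,5],
  "dp": [
    [0,0,0],
    [0,0,0],
    [0,0,0],
    [0,0,0],
    [0,0,0]
  ],
  "twist": [0,0,0,0,0]
}}

```text
time: 12.42
tool_pos: [562.5, 110.2, 131.7]
tcp_rot: [-3.142, 0.0, 3.051]
contact_force: [0.6, -0.0, -0.3]
grip_width: 9.5
finger_force: 30.0
```

```bash
python3 o.py
python3 - <<'E'
from h import *
S=capture('side');T=capture('top');o=get_obs()
cv2.imwrite('pics/f.png',np.hstack([cv2.resize(S[120:220,240:340],(400,400),interpolation=2),cv2.resize(T[140:240,240:340],(400,400),interpolation=2)])[:,:,::-1])
p=o['tool_pos'];print(proj('side',[p+[0,0,-35],p+[0,0,-13]]))
E
```

```text
t 12.425 p [562.54 110.17 131.73] rot [-3.1415  0.      3.051 ] 
Fw [ 0.61 -0.01 -0.27] Ftool [-0.61  0.05  0.27] Mw [ 0.104 -0.181 -0.015] w 9.45 ff 29.9992600036785 j6 -1.420377052407419
[[288.90229428 167.93583395]
 [289.13021562 158.52813669]]
```

View pics/f.png

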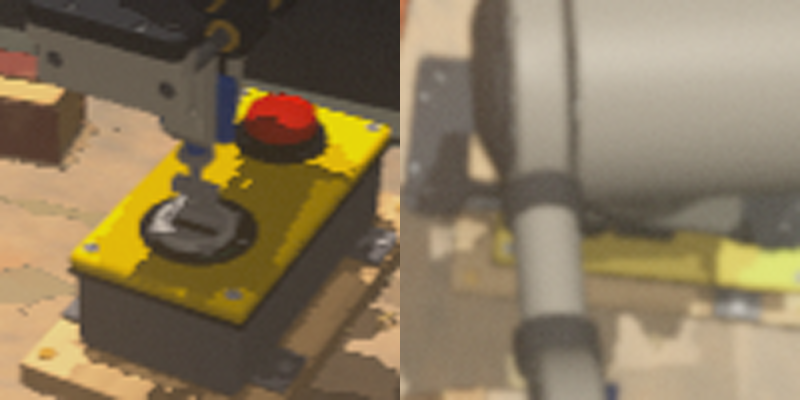

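The side crop shows the bit directly above the slot: bit at about (199,193), slot at (196,226) in the crop. I'll descend gently and feel my way in.

{"op": "arm_command", "data": {
  "gripper": [5,5,5,5,5],
  "dp": [
    [0,0.04,0.2],
    [0,0,0.2],
    [0,0,0.1],
    [0,0,0.05],
    [0,0,0]
  ],
  "twist": [0,0,0,0,0]
}}

```text
time: 13.15
tool_pos: [562.7, 110.8, 117.9]
tcp_rot: [-3.141, -0.0, 3.05]
contact_force: [-0.4, -0.7, -1.1]
grip_width: 9.4
finger_force: 30.0
```

{"op": "arm_command", "data": {
  "gripper": [5,5,5,5,5],
  "dp": [
    [0,0,0.04],
    [0,0,0.03],
    [0,0,0.03],
    [0,0,0],
    [0,0,0]
  ],
  "twist": [0,0,0,0,0]
}}

```text
time: 13.78
tool_pos: [562.7, 110.9, 115.5]
tcp_rot: [-3.142, 0.0, 3.05]
contact_force: [-0.0, 0.2, -0.1]
grip_width: 9.1
finger_force: 30.0
```

```bash
python3 o.py
python3 - <<'E'
from h import *
S=capture('side')
cv2.imwrite('pics/g.png',cv2.resize(S[140:200,255:335],(800,600),interpolation=2)[:,:,::-1])
E
```

```text
t 13.775 p [562.75 110.87 115.48] rot [-3.1415e+00  1.0000e-04  3.0504e+00] 
Fw [-0.02  0.16 -0.07] Ftool [0.03 0.16 0.07] Mw [ 0.073 -0.124 -0.011] w 9.11 ff 29.99942177440971 j6 -1.418619768689502
```

View pics/g.png

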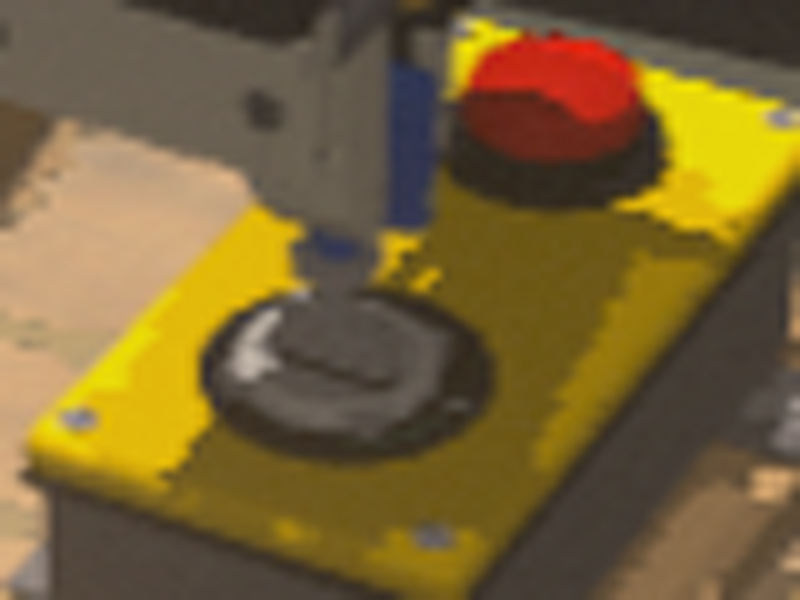

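The bit sits over the slot, with only the slot's near edge still showing as the dark line from crop (280,350) to (395,385). No contact force yet, so I'll go on down.

{"op": "arm_command", "data": {
  "gripper": [5,5,5,5,5],
  "dp": [
    [0,0,0.03],
    [0,0,0.03],
    [0,0,0.03],
    [0,0,0],
    [0,0,0]
  ],
  "twist": [0,0,0,0,0]
}}

```text
time: 14.45
tool_pos: [562.7, 110.9, 113.2]
tcp_rot: [-3.142, -0.0, 3.05]
contact_force: [0.2, -0.1, -0.6]
grip_width: 9.2
finger_force: 30.0
```

```bash
python3 o.py
```

```text
t 14.45 p [562.69 110.86 113.19] rot [-3.1415 -0.      3.0504] 
Fw [ 0.17 -0.09 -0.55] Ftool [-0.17 -0.08  0.55] Mw [ 0.132 -0.133 -0.079] w 9.17 ff 29.999311845749617 j6 -1.418626013291984
```

{"op": "arm_command", "data": {
  "gripper": [5,5,5,5,5],
  "dp": [
    [0,0,0.03],
    [0,0,0.03],
    [0,0,0.03],
    [0,0,0],
    [0,0,0]
  ],
  "twist": [0,0,0,0,0]
}}

```text
time: 15.08
tool_pos: [562.6, 110.6, 110.7]
tcp_rot: [-3.141, -0.0, 3.05]
contact_force: [0.7, -3.4, -1.0]
grip_width: 9.1
finger_force: 30.0
```

```bash
python3 o.py
```

```text
t 15.075 p [562.64 110.63 110.74] rot [-3.1411e+00 -3.0000e-04  3.0504e+00] 
Fw [ 0.71 -3.37 -1.02] Ftool [-1.01 -3.29  1.02] Mw [-0.461 -0.177  0.004] w 9.06 ff 29.999814117327332 j6 -1.4186160946161255
```

{"op": "arm_command", "data": {
  "gripper": [5,5,5,5,5],
  "dp": [
    [0,-0.03,0],
    [0,0,0.03],
    [0,0,0.03],
    [0,0,0.03],
    [0,0,0]
  ],
  "twist": [0,0,0,0,0]
}}

```text
time: 15.7
tool_pos: [562.6, 110.2, 108.6]
tcp_rot: [-3.142, -0.0, 3.05]
contact_force: [0.1, 0.7, -1.7]
grip_width: 9.0
finger_force: 30.0
```

```bash
python3 o.py
```

```text
t 15.7 p [562.57 110.16 108.6 ] rot [-3.1416e+00 -2.0000e-04  3.0504e+00] 
Fw [ 0.08  0.73 -1.7 ] Ftool [-0.02  0.73  1.7 ] Mw [ 0.079 -0.093  0.028] w 8.99 ff 29.999211500398815 j6 -1.4199293804558972
```

{"op": "arm_command", "data": {
  "gripper": [5,5,5,5,5],
  "dp": [
    [0,-0.01,0.05],
    [0,0,0.05],
    [0,0,0.05],
    [0,0,0.05],
    [0,0,0]
  ],
  "twist": [0,0,0,0,0]
}}

```text
time: 16.32
tool_pos: [562.5, 109.8, 103.6]
tcp_rot: [-3.141, -0.0, 3.05]
contact_force: [0.3, 0.0, -1.2]
grip_width: 9.1
finger_force: 30.0
```

```bash
python3 o.py
```

```text
t 16.325 p [562.52 109.84 103.55] rot [-3.1415e+00 -3.0000e-04  3.0504e+00] 
Fw [ 0.34  0.01 -1.17] Ftool [-0.34  0.04  1.17] Mw [ 0.11  -0.121 -0.031] w 9.14 ff 29.999304763041437 j6 -1.4203568994903493
```

{"op": "arm_command", "data": {
  "gripper": [5,5,5,5,5],
  "dp": [
    [0,0,0.07],
    [0,0,0.07],
    [0,0,0.07],
    [0,0,0.07],
    [0,0,0]
  ],
  "twist": [0,0,0,0,0]
}}

```text
time: 16.95
tool_pos: [562.5, 109.8, 96.5]
tcp_rot: [-3.141, -0.0, 3.05]
contact_force: [-0.7, 0.1, 0.1]
grip_width: 9.2
finger_force: 30.0
```

```bash
python3 o.py
```

```text
t 16.95 p [562.5  109.84  96.5 ] rot [-3.1414e+00 -3.0000e-04  3.0504e+00] 
Fw [-0.66  0.09  0.06] Ftool [ 0.66  0.03 -0.06] Mw [ 0.065 -0.175 -0.021] w 9.24 ff 29.999245195649564 j6 -1.420348264094595
```

Expected home at about z 94.1; approaching in small steps.

{"op": "arm_command", "data": {
  "gripper": [5,5,5,5,5],
  "dp": [
    [0,0,0.03],
    [0,0,0.03],
    [0,0,0.03],
    [0,0,0.02],
    [0,0,0]
  ],
  "twist": [0,0,0,0,0]
}}

```text
time: 17.58
tool_pos: [562.6, 109.9, 93.9]
tcp_rot: [-3.141, 0.0, 3.05]
contact_force: [0.6, -0.3, -1.0]
grip_width: 9.7
finger_force: 30.0
```

```bash
python3 o.py
```

```text
t 17.575 p [562.6  109.87  93.93] rot [-3.1415  0.      3.0505] 
Fw [ 0.6  -0.27 -0.96] Ftool [-0.62 -0.22  0.96] Mw [ 0.082 -0.137 -0.003] w 9.66 ff 29.9993110075593 j6 -1.4203948399025994
```

{"op": "arm_command", "data": {
  "gripper": [5,5,5,5,5],
  "dp": [
    [0,0,0.02],
    [0,0,0.01],
    [0,0,0.01],
    [0,0,0],
    [0,0,0]
  ],
  "twist": [0,0,0,0,0]
}}

```text
time: 18.2
tool_pos: [562.7, 109.9, 93.7]
tcp_rot: [-3.142, 0.001, 3.05]
contact_force: [-2.7, -1.5, 7.3]
grip_width: 9.3
finger_force: 30.0
```

```bash
python3 o.py
```

```text
t 18.2 p [562.72 109.87  93.73] rot [-3.1416e+00  7.0000e-04  3.0505e+00] 
Fw [-2.72 -1.45  7.31] Ftool [ 2.57 -1.69 -7.31] Mw [ 0.043  0.234 -0.012] w 9.33 ff 30.00052527990192 j6 -1.4203558855328526
```

{"op": "arm_command", "data": {
  "gripper": [5,5,5,5,5],
  "dp": [
    [0,0,-0.02],
    [0,0,0],
    [0,0,0],
    [0,0,0],
    [0,0,0]
  ],
  "twist": [0,0.4,0.4,0.4,0.4]
}}

```text
time: 18.82
tool_pos: [563.0, 109.9, 93.7]
tcp_rot: [3.141, 0.001, 2.908]
contact_force: [-0.7, 0.2, 4.3]
grip_width: 9.3
finger_force: 30.0
```

```bash
python3 o.py
```

```text
t 18.825 p [562.97 109.88  93.75] rot [3.1414e+00 1.0000e-03 2.9084e+00] 
Fw [-0.67  0.17  4.26] Ftool [ 0.68  0.01 -4.26] Mw [ 0.156 -0.08   0.098] w 9.28 ff 30.00131153035909 j6 -1.2783580000172414
```

{"op": "arm_command", "data": {
  "gripper": [5,5,5,5,5],
  "dp": [
    [0,0,0],
    [0,0,0],
    [0,0,0],
    [0,0,0],
    [0,0,0]
  ],
  "twist": [0.4,0.4,0.4,0.4,0.4]
}}

```text
time: 19.45
tool_pos: [563.1, 110.1, 93.7]
tcp_rot: [3.141, 0.001, 2.734]
contact_force: [-0.1, 1.2, 4.5]
grip_width: 9.4
finger_force: 30.0
```

```bash
python3 o.py
```

```text
t 19.45 p [563.08 110.11  93.74] rot [3.1408e+00 1.0000e-03 2.7338e+00] 
Fw [-0.13  1.25  4.54] Ftool [ 0.61  1.1  -4.54] Mw [ 0.36  -0.151  0.069] w 9.42 ff 30.001457857433707 j6 -1.1038172111120752
```

{"op": "arm_command", "data": {
  "gripper": [5,5,5,5,5],
  "dp": [
    [0,0,0],
    [0,0,0],
    [0,0,0],
    [0,0,0],
    [0,0,0]
  ],
  "twist": [0.4,0.4,0.4,0.4,0.4]
}}

```text
time: 20.08
tool_pos: [563.2, 110.3, 93.8]
tcp_rot: [3.14, 0.001, 2.559]
contact_force: [0.7, 2.8, 4.3]
grip_width: 9.1
finger_force: 30.0
```

```bash
python3 o.py
```

```text
t 20.075 p [563.21 110.31  93.76] rot [3.1402e+00 1.0000e-03 2.5593e+00] 
Fw [0.74 2.82 4.32] Ftool [ 0.93  2.77 -4.32] Mw [ 0.709 -0.349  0.073] w 9.15 ff 30.001671561039984 j6 -0.9293025938239291
```

{"op": "arm_command", "data": {
  "gripper": [5,5,5,5,5],
  "dp": [
    [0,0,0],
    [0,0,0],
    [0,0,0],
    [0,0,0],
    [0,0,0]
  ],
  "twist": [0.3,0.3,0.3,0.2,0]
}}

```text
time: 20.7
tool_pos: [563.2, 110.3, 93.7]
tcp_rot: [3.14, 0.001, 2.465]
contact_force: [2.9, 4.5, 5.3]
grip_width: 9.3
finger_force: 30.0
```

```bash
python3 o.py
```

```text
t 20.7 p [563.24 110.33  93.73] rot [3.1400e+00 9.0000e-04 2.4648e+00] 
Fw [2.87 4.51 5.27] Ftool [ 0.58  5.32 -5.26] Mw [ 0.975 -0.665  0.107] w 9.26 ff 30.00664644059725 j6 -0.8347358385496327
```

{"op": "arm_command", "data": {
  "gripper": [5,5,5,5,5],
  "dp": [
    [0,0.03,0],
    [0,0,0],
    [0,0,0],
    [0,0,0],
    [0,0,0]
  ],
  "twist": [0,0.2,0.2,0.2,0]
}}

```text
time: 21.32
tool_pos: [563.4, 110.5, 93.7]
tcp_rot: [3.141, 0.001, 2.412]
contact_force: [1.2, 2.5, 5.4]
grip_width: 9.3
finger_force: 30.0
```

```bash
python3 o.py
```

```text
t 21.325 p [563.41 110.46  93.72] rot [3.1410e+00 7.0000e-04 2.4125e+00] 
Fw [1.23 2.53 5.35] Ftool [ 0.77  2.71 -5.35] Mw [ 0.599 -0.494  0.168] w 9.34 ff 30.008279476314783 j6 -0.7814176125064357
```

{"op": "arm_command", "data": {
  "gripper": [5,5,5,5,5],
  "dp": [
    [0,0.02,0],
    [0,0,0],
    [0,0,0],
    [0,0,0],
    [0,0,0]
  ],
  "twist": [0,0.2,0.2,0,0]
}}

```text
time: 21.95
tool_pos: [563.5, 110.6, 93.7]
tcp_rot: [-3.142, 0.001, 2.378]
contact_force: [1.4, 1.6, 6.8]
grip_width: 9.5
finger_force: 30.0
```

```bash
python3 o.py;python3 o.py|tail -1
```

```text
t 21.95 p [563.54 110.61  93.71] rot [-3.1415e+00  6.0000e-04  2.3778e+00] 
Fw [1.39 1.57 6.82] Ftool [ 0.08  2.09 -6.82] Mw [ 0.39  -0.241  0.112] w 9.49 ff 30.008063886780292 j6 -0.7460946986732266
Fw [1.39 1.57 6.82] Ftool [ 0.08  2.09 -6.82] Mw [ 0.39  -0.241  0.112] w 9.49 ff 30.008063886780292 j6 -0.7460946986732266
```

{"op": "arm_command", "data": {
  "gripper": [5,5,5,5,5],
  "dp": [
    [0,0.02,-0.01],
    [0,0,0],
    [0,0,0],
    [0,0,0],
    [0,0,0]
  ],
  "twist": [0.2,0.2,0.2,0,0]
}}

```text
time: 22.58
tool_pos: [563.6, 110.8, 93.7]
tcp_rot: [-3.141, 0.0, 2.325]
contact_force: [0.0, 0.9, 5.6]
grip_width: 9.6
finger_force: 30.0
```

```bash
cat >> o.py <<'E'
ms=mask(capture('side'),[0,150,60],[6,255,255],roi=(292,125,332,168));y,x=np.nonzero(ms);print('btn top row',y.min(),cen(ms),len(y), 'M2',get_obs()['moment'].round(3))
E
python3 o.py
```

```text
t 22.575 p [563.63 110.76  93.73] rot [-3.1408e+00  4.0000e-04  2.3255e+00] 
Fw [0.04 0.92 5.62] Ftool [ 0.64  0.65 -5.63] Mw [ 0.253 -0.223  0.141] w 9.64 ff 30.00783261610195 j6 -0.6931176669818734
btn top row 145 [311.02222222 150.38518519] 135 M2 [ 0.245 -0.208  0.163]
```

{"op": "arm_command", "data": {
  "gripper": [5,5,5,5,5],
  "dp": [
    [0,0,0],
    [0,0,0],
    [0,0,0],
    [0,0,0],
    [0,0,0]
  ],
  "twist": [0.2,0.2,0.2,0,0]
}}

```text
time: 23.25
tool_pos: [563.7, 110.8, 93.7]
tcp_rot: [-3.141, 0.0, 2.273]
contact_force: [0.8, 1.7, 5.2]
grip_width: 9.3
finger_force: 30.0
```

```bash
python3 o.py
```

```text
t 23.25 p [563.69 110.78  93.73] rot [-3.1409e+00  5.0000e-04  2.2731e+00] 
Fw [0.79 1.67 5.18] Ftool [ 0.77  1.68 -5.18] Mw [ 0.287 -0.33   0.138] w 9.3 ff 30.008809708524495 j6 -0.6407496456602171
btn top row 144 [311.01503759 150.30827068] 133 M2 [ 0.332 -0.266  0.098]
```

{"op": "arm_command", "data": {
  "gripper": [5,5,5,5,5],
  "dp": [
    [0,0.02,0],
    [0,0,0],
    [0,0,0],
    [0,0,0],
    [0,0,0]
  ],
  "twist": [0.2,0.2,0.2,0,0]
}}

```text
time: 23.92
tool_pos: [563.9, 110.9, 93.7]
tcp_rot: [-3.14, 0.0, 2.221]
contact_force: [0.5, -0.3, 7.0]
grip_width: 9.3
finger_force: 30.0
```

```bash
python3 o.py
```

```text
t 23.925 p [563.85 110.94  93.75] rot [-3.1404e+00  5.0000e-04  2.2208e+00] 
Fw [ 0.45 -0.31  7.04] Ftool [-0.52  0.16 -7.04] Mw [ 0.057 -0.142  0.14 ] w 9.28 ff 30.008635986596346 j6 -0.5878834433051188
btn top row 144 [311.03100775 150.19379845] 129 M2 [ 0.121 -0.137  0.153]
```

{"op": "arm_command", "data": {
  "gripper": [5,5,5,5,5],
  "dp": [
    [0,0,0],
    [0,0,0],
    [0,0,0],
    [0,0,0],
    [0,0,0]
  ],
  "twist": [0.2,0.2,0,0,0]
}}

```text
time: 24.6
tool_pos: [563.9, 111.0, 93.7]
tcp_rot: [-3.14, 0.0, 2.186]
contact_force: [-0.3, 0.5, 6.7]
grip_width: 9.2
finger_force: 30.0
```

```bash
python3 o.py
```

```text
t 24.6 p [563.89 110.97  93.73] rot [-3.1405e+00  5.0000e-04  2.1859e+00] 
Fw [-0.27  0.54  6.71] Ftool [ 0.59  0.08 -6.71] Mw [ 0.136 -0.141  0.183] w 9.23 ff 30.009020743891597 j6 -0.552985344520326
btn top row 144 [310.9469697 150.25     ] 132 M2 [ 0.131 -0.139  0.135]
```

{"op": "arm_command", "data": {
  "gripper": [5,5,5,5,5],
  "dp": [
    [0,0,-0.01],
    [0,0,0],
    [0,0,0],
    [0,0,0],
    [0,0,0]
  ],
  "twist": [0.2,0.2,0.2,0,0]
}}

```text
time: 25.28
tool_pos: [563.9, 111.2, 93.8]
tcp_rot: [-3.141, 0.0, 2.134]
contact_force: [-0.1, -2.4, 3.7]
grip_width: 9.4
finger_force: 30.0
```

```bash
python3 o.py
```

```text
t 25.275 p [563.93 111.16  93.77] rot [-3.1408e+00  2.0000e-04  2.1342e+00] 
Fw [-0.12 -2.35  3.72] Ftool [-1.93 -1.37 -3.72] Mw [-0.339 -0.114  0.099] w 9.37 ff 30.0041596731171 j6 -0.5014389572414077
btn top row 143 [312.06542056 148.60747664] 107 M2 [-0.41  -0.139  0.142]
```

{"op": "arm_command", "data": {
  "gripper": [5,5,5,5,5],
  "dp": [
    [0,0,0],
    [0,0,0],
    [0,0,0],
    [0,0,0],
    [0,0,0]
  ],
  "twist": [0.2,0.2,0,0,0]
}}

```text
time: 25.95
tool_pos: [564.0, 111.3, 93.8]
tcp_rot: [-3.141, 0.0, 2.099]
contact_force: [0.8, -3.2, 1.6]
grip_width: 9.2
finger_force: 30.0
```

```bash
python3 o.py
```

```text
t 25.95 p [563.98 111.32  93.8 ] rot [-3.1410e+00  1.0000e-04  2.0993e+00] 
Fw [ 0.75 -3.22  1.58] Ftool [-3.16 -0.98 -1.58] Mw [-0.735 -0.072  0.164] w 9.23 ff 30.00608876813203 j6 -0.46651719277553855
btn top row 143 [312.1588785  148.68224299] 107 M2 [-0.742 -0.073  0.074]
```

Run:
```python
from h import *
S=capture('side');S0=cv2.imread('pics/side0.png')[:,:,::-1]
f=lambda i:cv2.resize(i[125:185,275:335],(400,400),interpolation=2)
cv2.imwrite('pics/i.png',np.hstack([f(S0),f(S)])[:,:,::-1])
```

```text
(no output)
```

View pics/i.png

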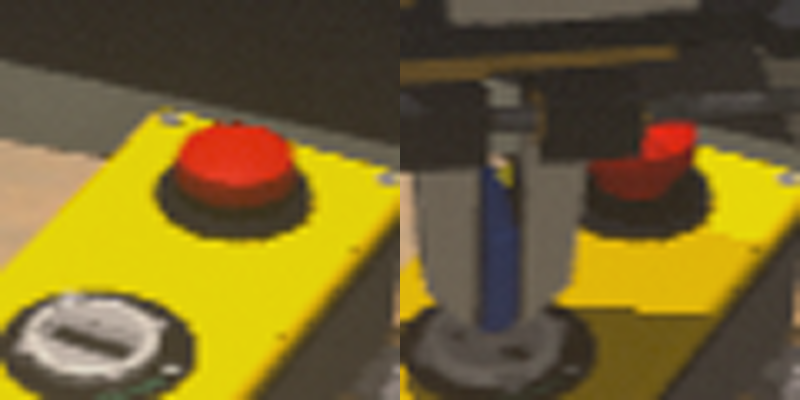

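The gripper partly hides the button, but red now shows at crop (695,125) where it did not before. I'll check it by column.

Run:
```python
from h import *
S=capture('side');S0=cv2.imread('pics/side0.png')[:,:,::-1]
for i in(S0,S):
    m=mask(i,[0,140,60],[8,255,255],roi=(292,125,332,168))
    print([(c,np.nonzero(m[:,c])[0][[0,-1]].tolist()) for c in range(306,322) if m[:,c].any()])
K=proj('side',[[553.5,14,94],[553.5,14,103]]);print(K)
```

```text
[(306, [144, 154]), (307, [144, 153]), (308, [144, 154]), (309, [144, 154]), (310, [143, 153]), (311, [144, 153]), (312, [144, 153]), (313, [144, 154]), (314, [144, 153]), (315, [144, 152]), (316, [145, 152]), (317, [146, 152]), (318, [149, 151])]
[(306, [149, 153]), (307, [149, 154]), (308, [149, 154]), (309, [148, 154]), (310, [149, 154]), (311, [145, 154]), (312, [144, 154]), (313, [143, 154]), (314, [143, 153]), (315, [143, 152]), (316, [143, 151]), (317, [143, 150]), (318, [143, 148]), (319, [144, 145])]
[[310.11341396 146.27395647]
 [310.31779463 142.6092454 ]]
```

```bash
python3 plan.py 562.9 109.9 3.051 93.8 20
```

```text
[[0.0, 0.0, 0.0], [0.0, 0.0, 0.0], [0.0, 0.0, 0.0], [0.0, 0.0, 0.0], [0.0, 0.0, 0.0]]
[[0.0, 0.0, 0.0], [0.0, -0.01, 0.0], [0.0, 0.0, 0.0], [0.0, -0.01, 0.0], [0.0, 0.0, 0.0]]
[[0.0, -0.01, 0.0], [0.0, 0.0, 0.0], [0.0, -0.01, 0.0], [0.0, 0.0, 0.0], [0.0, -0.01, 0.0]]
[[0.0, 0.0, 0.0], [0.0, 0.0, 0.0], [0.0, -0.01, 0.0], [0.01, 0.0, 0.0], [0.0, -0.01, 0.0]]
twist each -0.545 end [563.  109.8  93.8] 3.0504868130964873
```

{"op": "arm_command", "data": {
  "gripper": [5,5,5,5,5],
  "dp": [
    [0,-0.01,0],
    [0,0,0],
    [0,-0.01,0],
    [0,0,0],
    [0,0,0]
  ],
  "twist": [-0.545,-0.545,-0.545,-0.545,-0.545]
}}

```text
time: 26.72
tool_pos: [563.5, 111.3, 93.8]
tcp_rot: [-3.141, -0.0, 2.338]
contact_force: [-1.3, -2.9, 2.7]
grip_width: 9.2
finger_force: 30.0
```

```bash
python3 o.py
```

```text
t 26.725 p [563.51 111.29  93.85] rot [-3.1413e+00 -4.0000e-04  2.3383e+00] 
Fw [-1.33 -2.95  2.67] Ftool [-1.2  -3.   -2.67] Mw [-0.615  0.016  0.021] w 9.18 ff 30.000608330592513 j6 -0.7060718426463559
btn top row 141 [311.88429752 148.38842975] 121 M2 [-0.585  0.011  0.034]
```

{"op": "arm_command", "data": {
  "gripper": [5,5,5,5,5],
  "dp": [
    [0,0,0],
    [0,-0.01,0],
    [0,0,0],
    [0,-0.01,0],
    [0,0,0]
  ],
  "twist": [-0.545,-0.545,-0.545,-0.545,-0.545]
}}

```text
time: 27.4
tool_pos: [563.3, 111.0, 93.8]
tcp_rot: [3.141, -0.0, 2.575]
contact_force: [0.2, -2.2, 0.9]
grip_width: 9.0
finger_force: 30.0
```

```bash
python3 o.py
```

```text
t 27.4 p [563.35 111.04  93.82] rot [ 3.1414e+00 -3.0000e-04  2.5753e+00] 
Fw [ 0.24 -2.16  0.86] Ftool [-1.36 -1.7  -0.86] Mw [-0.478 -0.155 -0.042] w 8.96 ff 30.000416692346334 j6 -0.943759061457317
btn top row 142 [311.29370629 148.15384615] 143 M2 [-0.493 -0.069  0.052]
```

{"op": "arm_command", "data": {
  "gripper": [5,5,5,5,5],
  "dp": [
    [0,-0.01,0],
    [0,-0.01,0],
    [0,0,0],
    [0,-0.01,0],
    [0,0,0]
  ],
  "twist": [-0.545,-0.545,-0.545,-0.545,-0.545]
}}

```text
time: 28.08
tool_pos: [563.1, 110.6, 93.8]
tcp_rot: [3.141, -0.0, 2.813]
contact_force: [0.5, -1.0, 0.2]
grip_width: 9.5
finger_force: 30.0
```

```bash
python3 o.py
```

```text
t 28.075 p [563.12 110.59  93.83] rot [ 3.1409 -0.      2.8125] 
Fw [ 0.47 -1.    0.19] Ftool [-0.77 -0.79 -0.19] Mw [-0.216 -0.214  0.021] w 9.54 ff 30.000286172144115 j6 -1.1820576319347957
btn top row 140 [310.63483146 147.2752809 ] 178 M2 [-0.254 -0.2    0.016]
```

{"op": "arm_command", "data": {
  "gripper": [5,5,5,5,5],
  "dp": [
    [0,-0.01,0],
    [0,0,0],
    [0,-0.01,0],
    [0,0,0],
    [0,0,0]
  ],
  "twist": [-0.545,-0.545,-0.545,-0.545,-0.545]
}}

```text
time: 28.75
tool_pos: [562.9, 110.3, 93.9]
tcp_rot: [3.141, 0.0, 3.05]
contact_force: [0.0, -0.5, 1.1]
grip_width: 9.3
finger_force: 30.0
```

```bash
python3 o.py
```

```text
t 28.75 p [562.93 110.32  93.86] rot [3.1406 0.     3.0498] 
Fw [ 0.02 -0.53  1.11] Ftool [-0.07 -0.53 -1.11] Mw [ 0.071 -0.178 -0.034] w 9.32 ff 30.00003299675882 j6 -1.4202050184551618
btn top row 140 [311.18023256 147.09883721] 172 M2 [ 0.085 -0.141  0.018]
```

{"op": "arm_command", "data": {
  "gripper": [5,5,5,5,5],
  "dp": [
    [0,-0.01,0],
    [0,0,-0.04],
    [0,0,-0.04],
    [0,0,-0.04],
    [0,0,0]
  ],
  "twist": [0,0,0,0,0]
}}

```text
time: 29.42
tool_pos: [562.9, 109.5, 97.0]
tcp_rot: [-3.142, 0.0, 3.05]
contact_force: [-0.2, -0.1, -0.6]
grip_width: 9.1
finger_force: 30.0
```

```bash
python3 o.py
```

```text
t 29.425 p [562.92 109.48  97.04] rot [-3.1416e+00  2.0000e-04  3.0502e+00] 
Fw [-0.22 -0.15 -0.58] Ftool [ 0.2  -0.17  0.58] Mw [ 0.096 -0.162 -0.001] w 9.11 ff 29.99957049731165 j6 -1.4208737077990594
btn top row 140 [310.7173913  146.67934783] 184 M2 [ 0.089 -0.116  0.028]
```

{"op": "arm_command", "data": {
  "gripper": [5,5,5,5,5],
  "dp": [
    [0,0,-0.1],
    [0,0,-0.1],
    [0,0,-0.1],
    [0,0,0],
    [0,0,0]
  ],
  "twist": [0,0,0,0,0]
}}

```text
time: 30.1
tool_pos: [562.8, 109.5, 104.4]
tcp_rot: [-3.142, -0.0, 3.05]
contact_force: [0.9, -0.4, -0.8]
grip_width: 9.4
finger_force: 30.0
```

```bash
python3 o.py
```

```text
t 30.1 p [562.84 109.46 104.43] rot [-3.1415 -0.      3.0504] 
Fw [ 0.94 -0.37 -0.8 ] Ftool [-0.97 -0.28  0.8 ] Mw [ 0.099 -0.175 -0.018] w 9.45 ff 29.999504825100303 j6 -1.4210788156701741
btn top row 140 [310.14778325 146.54679803] 203 M2 [ 0.058 -0.141 -0.   ]
```

{"op": "arm_command", "data": {
  "gripper": [5,5,5,5,5],
  "dp": [
    [0,0,-0.2],
    [0,0,-0.3],
    [0,0,-0.4],
    [0,0,-0.3],
    [0,0,0]
  ],
  "twist": [0,0,0,0,0]
}}

```text
time: 30.78
tool_pos: [563.4, 109.5, 135.4]
tcp_rot: [3.141, 0.002, 3.05]
contact_force: [0.0, -0.3, -0.7]
grip_width: 9.5
finger_force: 30.0
```

```bash
python3 o.py; python3 plan.py 486.5 354 -2.801 134 15
```

```text
t 30.775 p [563.35 109.51 135.42] rot [3.1414e+00 1.8000e-03 3.0504e+00] 
Fw [ 0.05 -0.27 -0.7 ] Ftool [-0.07 -0.26  0.7 ] Mw [ 0.092 -0.08  -0.004] w 9.48 ff 29.99945992603898 j6 -1.421051292224861
btn top row 140 [310.02051282 146.15897436] 195 M2 [ 0.13  -0.095 -0.042]
[[0.26, 0.63, 0.0], [0.24, 0.64, 0.0], [0.23, 0.64, 0.0], [0.21, 0.65, 0.0], [0.19, 0.66, 0.0]]
[[0.17, 0.66, 0.0], [0.15, 0.67, 0.0], [0.13, 0.67, 0.0], [0.11, 0.67, 0.0], [0.09, 0.68, 0.01]]
[[0.07, 0.68, 0.0], [0.05, 0.68, 0.01], [0.04, 0.68, 0.0], [0.01, 0.69, 0.01], [0.0, 0.68, 0.0]]
twist each -0.33 end [486.5 353.9 134.1] 3.4823296424235126
```

{"op": "arm_command", "data": {
  "gripper": [5,5,5,5,5],
  "dp": [
    [0.26,0.63,0],
    [0.24,0.64,0],
    [0.23,0.64,0],
    [0.21,0.65,0],
    [0.19,0.66,0]
  ],
  "twist": [-0.33,-0.33,-0.33,-0.33,-0.33]
}}

```text
time: 31.45
tool_pos: [536.8, 192.3, 134.4]
tcp_rot: [-3.142, -0.0, -3.086]
contact_force: [0.3, -0.1, -0.3]
grip_width: 9.4
finger_force: 30.0
```

{"op": "arm_command", "data": {
  "gripper": [5,5,5,5,5],
  "dp": [
    [0.17,0.66,0],
    [0.15,0.67,0],
    [0.13,0.67,0],
    [0.11,0.67,0],
    [0.09,0.68,0]
  ],
  "twist": [-0.33,-0.33,-0.33,-0.33,-0.33]
}}

```text
time: 32.08
tool_pos: [511.6, 273.5, 134.4]
tcp_rot: [-3.142, 0.0, -2.943]
contact_force: [-0.6, -0.1, -0.9]
grip_width: 9.6
finger_force: 30.0
```

{"op": "arm_command", "data": {
  "gripper": [5,5,5,5,5],
  "dp": [
    [0.07,0.68,0],
    [0.05,0.68,0],
    [0.04,0.68,0],
    [0.01,0.69,0],
    [0,0.68,0]
  ],
  "twist": [-0.33,-0.33,-0.33,-0.33,-0.33]
}}

```text
time: 32.7
tool_pos: [486.0, 355.0, 134.4]
tcp_rot: [-3.142, -0.0, -2.799]
contact_force: [-0.0, 0.4, -0.4]
grip_width: 9.3
finger_force: 30.0
```

{"op": "arm_command", "data": {
  "gripper": [5,5,5,5,5],
  "dp": [
    [0,0,0.6],
    [0,0,0.6],
    [0,0,0.6],
    [0,0,0.2],
    [0,0,0]
  ],
  "twist": [0,0,0,0,0]
}}

```text
time: 33.33
tool_pos: [486.3, 353.5, 83.9]
tcp_rot: [-3.141, -0.001, -2.801]
contact_force: [0.1, 0.2, -0.0]
grip_width: 9.6
finger_force: 30.0
```

```bash
python3 o.py; python3 plan.py 486.4 354 -2.801 75.5 5
```

```text
t 33.325 p [486.32 353.53  83.87] rot [-3.1413e+00 -1.0000e-03 -2.8014e+00] 
Fw [ 0.1   0.24 -0.01] Ftool [-0.18  0.19  0.01] Mw [ 0.129 -0.116 -0.016] w 9.63 ff 29.999545686878264 j6 -1.4097195127071984
btn top row 140 [311.67924528 146.20125786] 159 M2 [ 0.113 -0.177  0.031]
[[0.0, 0.0, 0.07], [0.0, 0.0, 0.07], [0.0, 0.0, 0.07], [0.0, 0.01, 0.07], [0.01, 0.0, 0.08]]
twist each -0.0 end [486.3 353.9  75.5] -2.801172750645718
```

{"op": "arm_command", "data": {
  "gripper": [5,5,5,5,5],
  "dp": [
    [0,0.02,0.2],
    [0,0,0.15],
    [0,0,0.1],
    [0,0,0.02],
    [0,0,0]
  ],
  "twist": [0,0,0,0,0]
}}

```text
time: 34.0
tool_pos: [486.2, 354.4, 72.7]
tcp_rot: [-3.142, 0.0, -2.801]
contact_force: [-0.3, -0.5, -0.8]
grip_width: 9.1
finger_force: 30.0
```

{"op": "arm_command", "data": {
  "gripper": [5,5,5,5,5],
  "dp": [
    [0,0,0.03],
    [0,0,0.03],
    [0,0,0.03],
    [0,0,0.03],
    [0,0,0]
  ],
  "twist": [0,0,0,0,0]
}}

```text
time: 34.62
tool_pos: [486.1, 354.4, 69.6]
tcp_rot: [-3.141, -0.0, -2.801]
contact_force: [-0.3, 0.5, -0.3]
grip_width: 9.6
finger_force: 30.0
```

```bash
python3 o.py
```

```text
t 34.625 p [486.12 354.38  69.57] rot [-3.1415e+00 -2.0000e-04 -2.8008e+00] 
Fw [-0.33  0.47 -0.26] Ftool [0.15 0.55 0.26] Mw [ 0.134 -0.183 -0.033] w 9.57 ff 29.999380367808044 j6 -1.4089079677308094
btn top row 140 [311.51829268 146.42682927] 164 M2 [ 0.133 -0.059 -0.008]
```

No contact although the tip is 1.5 mm below the block top, so it has entered the slot. Continuing.

{"op": "arm_command", "data": {
  "gripper": [5,5,5,5,5],
  "dp": [
    [0,0,0.05],
    [0,0,0.05],
    [0,0,0.05],
    [0,0,0.05],
    [0,0,0]
  ],
  "twist": [0,0,0,0,0]
}}

```text
time: 35.3
tool_pos: [486.1, 354.4, 64.5]
tcp_rot: [-3.141, -0.0, -2.801]
contact_force: [0.0, 0.6, -0.9]
grip_width: 9.5
finger_force: 30.0
```

```bash
python3 o.py
```

```text
t 35.3 p [486.08 354.36  64.5 ] rot [-3.1415e+00 -3.0000e-04 -2.8008e+00] 
Fw [ 0.05  0.65 -0.89] Ftool [-0.26  0.59  0.89] Mw [ 0.162 -0.158 -0.005] w 9.52 ff 29.999531996436417 j6 -1.4089084150588935
btn top row 140 [311.53333333 146.46060606] 165 M2 [ 0.089 -0.068  0.025]
```

{"op": "arm_command", "data": {
  "gripper": [5,5,5,5,5],
  "dp": [
    [0,0,0.1],
    [0,0,0.1],
    [0,0,0.1],
    [0,0,0.1],
    [0,0,0]
  ],
  "twist": [0,0,0,0,0]
}}

```text
time: 35.98
tool_pos: [486.0, 354.3, 54.4]
tcp_rot: [-3.141, -0.001, -2.801]
contact_force: [0.4, -0.1, -1.2]
grip_width: 9.3
finger_force: 30.0
```

```bash
python3 o.py
```

```text
t 35.975 p [486.02 354.33  54.36] rot [-3.1414e+00 -5.0000e-04 -2.8008e+00] 
Fw [ 0.38 -0.09 -1.16] Ftool [-0.33 -0.21  1.16] Mw [ 0.093 -0.121  0.002] w 9.26 ff 29.999506808817387 j6 -1.4089311719843387
btn top row 141 [312.45833333 147.725     ] 120 M2 [ 0.114 -0.177 -0.017]
```

{"op": "arm_command", "data": {
  "gripper": [5,5,5,5,5],
  "dp": [
    [0,0,0.07],
    [0,0,0.07],
    [0,0,0.06],
    [0,0,0.03],
    [0,0,0]
  ],
  "twist": [0,0,0,0,0]
}}

```text
time: 36.65
tool_pos: [486.2, 354.4, 49.0]
tcp_rot: [-3.142, 0.0, -2.801]
contact_force: [0.6, -0.1, -0.5]
grip_width: 9.5
finger_force: 30.0
```

```bash
python3 o.py
```

```text
t 36.65 p [486.21 354.43  48.97] rot [-3.1415e+00  1.0000e-04 -2.8008e+00] 
Fw [ 0.58 -0.06 -0.52] Ftool [-0.53 -0.25  0.52] Mw [ 0.097 -0.113  0.046] w 9.54 ff 29.999598395079374 j6 -1.4089031244962278
btn top row 142 [313.625  148.5125] 80 M2 [ 0.048 -0.117 -0.009]
```

{"op": "arm_command", "data": {
  "gripper": [5,5,5,5,5],
  "dp": [
    [0,0,0.02],
    [0,0,0.02],
    [0,0,0.01],
    [0,0,0],
    [0,0,0]
  ],
  "twist": [0,0,0,0,0]
}}

```text
time: 37.33
tool_pos: [486.2, 354.4, 48.8]
tcp_rot: [-3.142, 0.001, -2.801]
contact_force: [-2.4, -1.2, 7.4]
grip_width: 9.2
finger_force: 30.0
```

```bash
python3 o.py
```

```text
t 37.325 p [486.24 354.44  48.82] rot [-3.1415e+00  7.0000e-04 -2.8007e+00] 
Fw [-2.38 -1.16  7.43] Ftool [ 2.63 -0.3  -7.43] Mw [-0.191  0.392  0.006] w 9.17 ff 30.00079150311649 j6 -1.4088788545502078
btn top row 142 [313.57692308 148.73076923] 78 M2 [-0.238  0.36  -0.082]
```

Seated. Opening and retreating.

{"op": "arm_command", "data": {
  "gripper": [10.5,12,16,22,30],
  "dp": [
    [0,0,-0.02],
    [0,0,0],
    [0,0,0],
    [0,0,0],
    [0,0,0]
  ],
  "twist": [0,0,0,0,0]
}}

```text
time: 38.0
tool_pos: [486.1, 354.4, 48.1]
tcp_rot: [-3.142, -0.0, -2.801]
contact_force: [-0.5, -0.4, -0.5]
grip_width: 27.1
finger_force: 0.0
```

{"op": "arm_command", "data": {
  "gripper": [36,36,36,36,36],
  "dp": [
    [0,0,0],
    [0,0,-0.3],
    [0,0,-0.6],
    [0,0,-1],
    [0,0,-1]
  ],
  "twist": [0,0,0,0,0]
}}

```text
time: 38.62
tool_pos: [486.3, 354.5, 122.6]
tcp_rot: [3.142, 0.001, -2.801]
contact_force: [-0.3, -0.2, 0.3]
grip_width: 36.1
finger_force: 0.0
```

{"op": "arm_command", "data": {
  "gripper": [36,36,36,36,36],
  "dp": [
    [0,0,-1],
    [0,-0.8,-1],
    [0,-0.8,-1],
    [0,-1,-0.5],
    [0,-1,0]
  ],
  "twist": [0,0,0,0,0]
}}

```text
time: 39.25
tool_pos: [517.1, 269.2, 211.0]
tcp_rot: [-3.142, 0.004, -2.801]
contact_force: [0.2, -0.1, -0.7]
grip_width: 35.9
finger_force: 0.0
```

{"op": "arm_command", "data": {
  "gripper": [36,36,36,36,36],
  "dp": [
    [0.5,-1,0],
    [0.5,-1,0],
    [0.5,-0.8,0],
    [0,0,0],
    [0,0,0]
  ],
  "twist": [0,0,0,0,0]
}}

```text
time: 39.88
tool_pos: [504.6, 191.6, 209.0]
tcp_rot: [3.142, 0.001, -2.801]
contact_force: [-0.4, 0.6, -0.1]
grip_width: 35.7
finger_force: 0.0
```

```bash
python3 o.py
python3 - <<'E'
from h import *
S=capture('side')
ks=mask(S,[105,90,50],[130,255,255],roi=(255,260,300,300));print((ks>0).sum(),cen(ks))
cv2.imwrite('pics/z.png',cv2.resize(S[120:340,220:360],(382,600),interpolation=2)[:,:,::-1])
E
```

```text
t 39.875 p [504.61 191.6  209.02] rot [ 3.1415e+00  1.5000e-03 -2.8009e+00] 
Fw [-0.38  0.56 -0.06] Ftool [0.17 0.66 0.05] Mw [ 0.173 -0.066 -0.005] w 35.71 ff 0.0 j6 -1.6908589178300748
btn top row 140 [314.96078431 144.62745098] 51 M2 [ 0.125 -0.118 -0.029]
109 [273.67889908 270.56880734]
```

View pics/z.png

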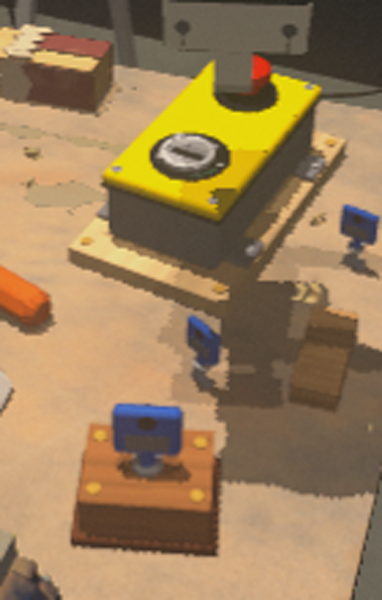

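The key stands seated in its block: centroid (273.7,270.6), against (273.4,270.5) at the start. The button is up and the lock slot is back at home.

```bash
python3 -c "
from plant import *
print(close_job())"
```

```text
the job is handed in; nothing more can be done
None
```

The job is handed in, with no verdict returned: the last picture shows the red button up and the key back in its block where it started, and the run took about 40 s of the 72 s allowed.

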